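Sort the copper-strip tins by weight and put the good ones away

TASK

The tins of copper strip for mending batik stamps have come back on the cork mat, all closed and alike: open the stock box by sliding its lid back to the stop, feel the weight of each tin, and lay every tin that is more than half full flat in a pocket of the box, one to a pocket. Those less than half full stay lying flat on the mat for refilling; about half full counts either way. Then slide the lid fully home and leave the stamp, the dye bottle and the brush pot alone.

Things in the scene. Friction and masses are not known exactly. Their poses are not given: they have to be found in the camera images.
- stock_box: Fixed wooden box with sliding lid and brass corners, standing left or right; outside 134 (x) x 376 (y) x 54 mm high, walls 8. Origin: centre of its underside, z up. Inside 118 (x) x 360 (y), green felt floor 8 mm above the origin, lid's underside 48 above. Five pockets side by side along y, long sides along x, parted by ribs 10 mm high above the floor, 16 wide. See the pocket points.
- lid (a joint): The lid's slide, m: 0 = shut against its stop (the near wall), 0.120 = fully open at its stop (moved along the box's +x, away from the robot; pockets uncovered). Starts at 0 to 0.045. Stiff, about 2 N of friction; stays where it is left.
- lid_handle (a point): Centre of the dark wooden grip bar on the lid: 14 (box x) x 80 (box y) x 24 mm high, standing on the lid's top (lid top 54 mm, bar top 78 mm above the table). Moves with the lid; in the box's frame at x = -45 mm + joint, y = 0, z = 66. Axes as the box's.
- mat: Fixed cork sorting mat, 330 x 350 x 3 mm, on the other side from the box. Origin at the centre of its underside, its top 3 mm above that.
- stamp_centre (a point): Bystander: a loose copper batik stamp, 95 mm square lattice with a strap handle, 90 mm high, beyond the work. This point is 20 mm above its underside.
- dye_bottle_centre (a point): Bystander: white dye bottle with blue cap, 48 mm across, 115 mm high; point 55 mm above its foot.
- brush_pot_centre (a point): Bystander: white pot with brushes, 72 mm across, pot 85 mm, brushes to 180 mm high; point 40 mm above its foot.
- pocket_1 (a point): Centre of a pocket's felt floor, at x 0, y -132, z 8 mm in the box's frame, axes as the box's; pocket 118 (x) x 50 (y) mm, takes one tin. The ribs are cut away over the middle 54 mm (in x), so fingers can reach the floor beside a tin; neighbouring tins are 26 mm apart, outer tins 28 mm from the side wall: in there open the gripper only 10 to 15 mm wider than the tin.
- pocket_2 (a point): Centre of a pocket's felt floor, at x 0, y -66, z 8 mm in the box's frame, axes as the box's; pocket 118 (x) x 50 (y) mm, takes one tin. As pocket_1.
- pocket_3 (a point): Centre of a pocket's felt floor, at x 0, y 0, z 8 mm in the box's frame, axes as the box's; pocket 118 (x) x 50 (y) mm, takes one tin. As pocket_1.
- pocket_4 (a point): Centre of a pocket's felt floor, at x 0, y 66, z 8 mm in the box's frame, axes as the box's; pocket 118 (x) x 50 (y) mm, takes one tin. As pocket_1.
- pocket_5 (a point): Centre of a pocket's felt floor, at x 0, y 132, z 8 mm in the box's frame, axes as the box's; pocket 118 (x) x 50 (y) mm, takes one tin. As pocket_1.
- tin_1_centre (a point): Closed flat tin for copper strip, brass with red lid, 110 (its x) x 40 (y) x 34 mm (z up), loose, on the mat; point at its centre, 17 mm up. Either end may lead. Some tins may be absent. All look alike; only weight tells what is in: about 100 g empty, 625 g full, half full 360 g (3.55 N); from 320 to 405 g (3.1 to 4.0 N) counts either way.
- tin_2_centre (a point): Closed flat tin for copper strip, brass with red lid, 110 (its x) x 40 (y) x 34 mm (z up), loose, on the mat; point at its centre, 17 mm up. Either end may lead. Some tins may be absent. All look alike; only weight tells what is in: about 100 g empty, 625 g full, half full 360 g (3.55 N); from 320 to 405 g (3.1 to 4.0 N) counts either way.
- tin_3_centre (a point): Closed flat tin for copper strip, brass with red lid, 110 (its x) x 40 (y) x 34 mm (z up), loose, on the mat; point at its centre, 17 mm up. Either end may lead. Some tins may be absent. All look alike; only weight tells what is in: about 100 g empty, 625 g full, half full 360 g (3.55 N); from 320 to 405 g (3.1 to 4.0 N) counts either way.
- tin_4_centre (a point): Closed flat tin for copper strip, brass with red lid, 110 (its x) x 40 (y) x 34 mm (z up), loose, on the mat; point at its centre, 17 mm up. Either end may lead. Some tins may be absent. All look alike; only weight tells what is in: about 100 g empty, 625 g full, half full 360 g (3.55 N); from 320 to 405 g (3.1 to 4.0 N) counts either way.
- tin_5_centre (a point): Closed flat tin for copper strip, brass with red lid, 110 (its x) x 40 (y) x 34 mm (z up), loose, on the mat; point at its centre, 17 mm up. Either end may lead. Some tins may be absent. All look alike; only weight tells what is in: about 100 g empty, 625 g full, half full 360 g (3.55 N); from 320 to 405 g (3.1 to 4.0 N) counts either way.
Mind the look-alikes: they are no part of the job. Leave any pink or purple look-alike of the part that bears tin_2_centre alone. What is shaped like the part that bears tin_1_centre but green is not meant.

How it is judged:
By the outcome, as a careful person would: the job done as asked, in the order asked, and still so for the second after the job is handed in, with the robot touching nothing.
Of tin_1, tin_2, tin_3, tin_4, tin_5 only 4 to 5 are there at a start; the rules pass over those that are not, and their reading is None.
At some moment in a run one of tin_1, tin_2, tin_3, tin_4, tin_5 may be knocked a few centimetres aside while the robot is not near it.
Once in a run the grip may slacken for a moment while it holds something.
It also fails if it takes over 210 s, if anything falls off the work surface, if the arm or the gripper's body presses on something with over 40 N, if the wrist force passes 120 N, or if a joint passes its speed limit or range.

ROBOT

A 6-joint arm with a two-finger parallel gripper is mounted at the origin on the work surface. World frame = base frame: x ahead of the robot, y to its left, z up, the work surface at z = 0. Lengths are in m, angles in rad, forces in N, time in s.
With the tool pointing down it reaches from about 0.3 to 0.85 m from the base axis. Payload 4.2 kg.
Tool frame: the origin (TCP) lies on the centre line of the jaws, within the pads' length; the fingertips stand 14 mm ahead of it and the grasp point (between the pads) lies 5 mm behind it; z points along the fingers, y is the line along which they close (so a half turn about z gives the same grasp; the last joint's range is limited). The gripper opens to 91 mm and grips with 3 to 60 N. Pads are 32 mm wide; open, the fingers measure 118 mm over their backs; the gripper's body (76 mm by 178 mm) begins 60 mm behind the grasp point.
Start: joints at [-1.281, 0.32, 1.565, -0, 1.257, -0.02], TCP at [0.175, -0.548, 0.228] pointing down, gripper open.
Joint ranges: [-3.11, 3.11], [-0.84, 2.01], [0.21, 2.61], [-1.34, 4.49], [0.05, 2.63], [-2.56, 2.56]. Speed limits (rad/s): [2.57, 2.57, 3.14, 3.14, 3.14, 3.14].

INTERFACE

Orientations are given as a unit quaternion [w, x, y, z].
In Python, from workcell import telemetry, cams, order gives the robot as it stands. The module is installed in compiled form; this text tells all that it offers.
- The arm moves only by the tool jog_arm, never from a script. Its argument "increments" is a list of rows, each an object with "hand": the opening, from -1 (shut) to 1 (fully open); "offset": the shift along the tool's x, y, z in m, a list of three; "turn": the turn about the tool's z in rad. A call has 1 to 12 rows; each row is the pose to reach, as a shift and turn from the pose commanded when the call began, along the tool's axes at that moment; what a row does not reach only later rows make up. A row lasts 1/12 s, in which the tool goes at most 41.7 mm and 7.16 degrees, less where a joint would pass 70% of its speed; a pose out of reach is approached as far as the arm can. A call with a gripper value outside its range is refused whole. The fingers move at their own pace and stop on an object; "newtons" is the grip in N (left out, the last holds). Time passes only in rows, so rows that repeat a pose let the fingers close. It gives the time, the measured TCP pose, the force, the opening and the grip force at its end, in the units of the state.
- telemetry.observe(): the state, without advancing time (a new reading comes with each control period).
- cams.capture(name): name is "side" or "top"; returns (picture, depth): 400x640x3 uint8, blue, green, red; 400x640 float32, m along the optical axis (not along the pixel's ray), 0 where there is no reading.
- cams.calibration(name): a dict with "K" (3x3 intrinsics, pixels), "xyz" and "rotation" of the camera in the world. Camera axes: x right, y down, z forward; pixel columns grow to the right and rows downward; lengths in m; the calibration is good to about 2 mm. A picture is of the moment at which its call begins. calibration takes no time and is no camera call.
- order.job_done(): hands the job in; it is judged then, once.
The state is a dict: "time": time; "joint_positions": joint angles; "joint_vel": joint speeds; "joint_efforts": joint torques, N m; "eef_pos": TCP position; "eef_rot": TCP orientation; "force": force on the tool from outside, world axes, zero at the start; "moment": the same for the moment, N m; "gripper_width": opening from 0.0 (shut) to 1.0 (fully open); "gripper_force": force on a finger pad.
Only numpy, scipy, OpenCV 4.12 (cv2) and the standard library are available. Lean on these libraries where they do the work, as an engineer would, in place of code of your own. Each camera call takes 0.05 s, during which the arm holds its last target. There are 200 camera calls.

## Working session

There is one attempt and no reset: what is moved stays moved. The work goes in short steps, Python scripts to look and compute and a tool call to move; the robot and the scene stay as the last step left them, time stands still between calls to the robot, and variables do not carry over. Pictures are saved under pics/ and viewed, at most 14 in all, crops included, and the job is handed in when it is done.

Besides the shell and the picture viewer there is one more tool, called after "Request:" by a JSON object that holds its "op" and its "data", one argument or row to a line. jog_arm: Moves the arm, as the interface text tells. Its arguments: {"type":"object","properties":{"increments":{"type":"array"},"newtons":{"type":"number"}},"required":["increments"]}

```bash
mkdir -p pics; cat > h.py <<'E'
import numpy as np, cv2
from workcell import telemetry, cams, order
def cal(n):
    c=cams.calibration(n); R=np.array(c["rotation"],float)
    if R.shape!=(3,3):
        from scipy.spatial.transform import Rotation as Q
        R=Q.from_quat(np.r_[R[1:],R[0]]).as_matrix()
    return np.array(c["K"]),np.array(c["xyz"]),R
def ray(n,uv,z):
    K,t,R=cal(n); uv=np.atleast_2d(uv).astype(float)
    d=(R@np.linalg.inv(K)@np.c_[uv,np.ones(len(uv))].T).T
    return t+d*((z-t[2])/d[:,2])[:,None]
def cloud(n,dep):
    K,t,R=cal(n); v,u=np.mgrid[:dep.shape[0],:dep.shape[1]]
    p=np.stack([(u-K[0,2])/K[0,0]*dep,(v-K[1,2])/K[1,1]*dep,dep],-1)
    P=p@R.T+t; P[dep<=0]=np.nan; return P
E
python3 - <<'E'
from h import *
for n in("top","side"):
    im,d=cams.capture(n); cv2.imwrite(f"pics/{n}0.png",im); np.save(n+"0.npy",d); print(cams.calibration(n))
s=telemetry.observe(); print(s)
E
```

```text
{'K': array([[422.2981992 ,   0.        , 309.13096952],
       [  0.        , 422.2981992 , 197.49422557],
       [  0.        ,   0.        ,   1.        ]]), 'xyz': array([0.37575962, 0.08877928, 1.17126364]), 'rotation': array([ 0.05721306, -0.69488674,  0.7149729 , -0.0516995 ])}
{'K': array([[377.45790866,   0.        , 327.7845401 ],
       [  0.        , 377.45790866, 200.72248599],
       [  0.        ,   0.        ,   1.        ]]), 'xyz': array([0.42371756, 0.73836205, 0.90894581]), 'rotation': array([ 0.02841249, -0.07217403,  0.9389328 , -0.33524443])}
{'time': 0.1, 'joint_positions': array([-1.28098589e+00,  3.20232407e-01,  1.56557774e+00, -5.33426963e-05,
        1.25738917e+00, -2.00035582e-02]), 'joint_vel': array([-0.00041768, -0.00167716, -0.00189602, -0.00082591,  0.00105736,
       -0.00048023]), 'joint_efforts': array([ 6.70156187e-04, -4.13332844e+01, -2.32509452e+01,  7.29241641e-02,
        4.21917520e-02, -4.75888351e-05]), 'eef_pos': array([ 0.17516479, -0.54720959,  0.22719375]), 'eef_rot': array([-7.92623464e-04,  9.88024293e-01,  1.54296306e-01, -1.33179159e-04]), 'force': array([-0.25734009,  0.12762464,  0.73354781]), 'moment': array([-0.00475479, -0.0645667 , -0.03661726]), 'gripper_force': 0.0, 'gripper_width': 0.9998373524565948}
```

View pics/top0.png

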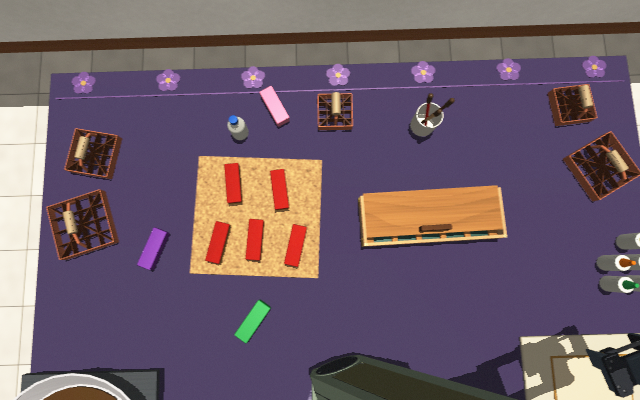

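View pics/side0.png

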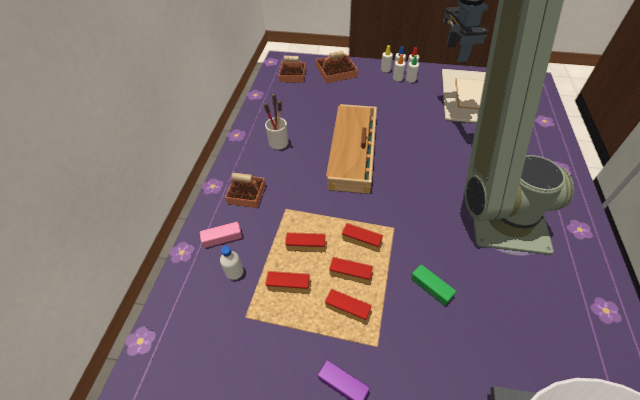

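The pictures show five red tins on the mat (top view: 233,183; 279,189; 218,242; 255,240; 296,245). The box is on the right with its lid about a third open, and the dark handle is at 435,228.

```bash
cat >> h.py <<'E'
def tins(im,z=0.037,n="top"):
    b,g,r=[im[...,i].astype(int) for i in range(3)]
    m=((r>140)&(g<60)&(b<60)).astype(np.uint8)
    out=[]
    for c in cv2.findContours(m,cv2.RETR_EXTERNAL,cv2.CHAIN_APPROX_NONE)[0]:
        if cv2.contourArea(c)<150: continue
        P=ray(n,c[:,0,:],z)[:,:2].astype(np.float32)
        (x,y),(w,h),a=cv2.minAreaRect(P)
        if w<h: a+=90; w,h=h,w
        a=(a+90)%180-90
        out.append((round(x,4),round(y,4),round(a,1),round(w,3),round(h,3)))
    return sorted(out)
E
python3 - <<'E'
from h import *
im=cv2.imread("pics/top0.png"); d=np.load("top0.npy"); P=cloud("top",d)
print(*tins(im),sep="\n")
print("side",*tins(cv2.imread("pics/side0.png"),n="side"),sep="\n")
reg=np.zeros(d.shape,bool); reg[160:270,345:525]=1
for lo,hi in((.045,.063),(.07,.085)):
    m=reg&(P[...,2]>lo)&(P[...,2]<hi); q=P[m]
    print(lo,len(q),np.median(q[:,2]),cv2.minAreaRect(q[:,:2].astype(np.float32)),q.min(0),q.max(0))
# mat
hsv=cv2.cvtColor(im,cv2.COLOR_BGR2HSV)
for z,p in((.054,[[362,245],[506,237],[500,186],[360,195]]),(.003,[[197,156],[322,160],[318,278],[190,273]]),(.078,[[421,229],[450,228]])): print(ray("top",p,z).round(3))
E
```

```text
(0.4251, 0.1363, -14.2, 0.108, 0.038)
(0.4391, 0.3454, -15.3, 0.108, 0.038)
(0.4436, 0.2456, -6.0, 0.108, 0.038)
(0.5789, 0.177, 6.9, 0.107, 0.037)
(0.6001, 0.3039, 4.2, 0.107, 0.038)
side
(0.4253, 0.1382, -13.9, 0.106, 0.036)
(0.4394, 0.3466, -15.0, 0.106, 0.037)
(0.4439, 0.2471, -6.1, 0.106, 0.036)
(0.5788, 0.1776, 6.2, 0.105, 0.036)
(0.5999, 0.305, 4.3, 0.106, 0.036)
0.045 6585 0.054995423063087134 ((0.4934079647064209, -0.23155000805854797), (0.14026206731796265, 0.3772404193878174), 1.881889820098877) [ 0.41813348 -0.42236383  0.04504626] [ 0.56926338 -0.04147805  0.06232701]
0.07 173 0.07788657188478654 ((0.45903101563453674, -0.23220238089561462), (0.014154967851936817, 0.08040151745080948), 2.0350632667541504) [ 0.45163443 -0.27246447  0.07014057] [ 0.46666706 -0.192115    0.08365158]
[[ 0.419 -0.04   0.054]
 [ 0.429 -0.419  0.054]
 [ 0.566 -0.416  0.054]
 [ 0.552 -0.041  0.054]]
[[0.686 0.412 0.003]
 [0.664 0.056 0.003]
 [0.335 0.077 0.003]
 [0.358 0.426 0.003]]
[[ 0.455 -0.192  0.078]
 [ 0.455 -0.266  0.078]]
```

```bash
python3 - <<'E'
import cv2
im=cv2.imread("pics/top0.png")[170:265,345:525]; cv2.imwrite("pics/crop1.png",cv2.resize(im,None,fx=4,fy=4,interpolation=cv2.INTER_CUBIC))
E
```

```text
(no output)
```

View pics/crop1.png

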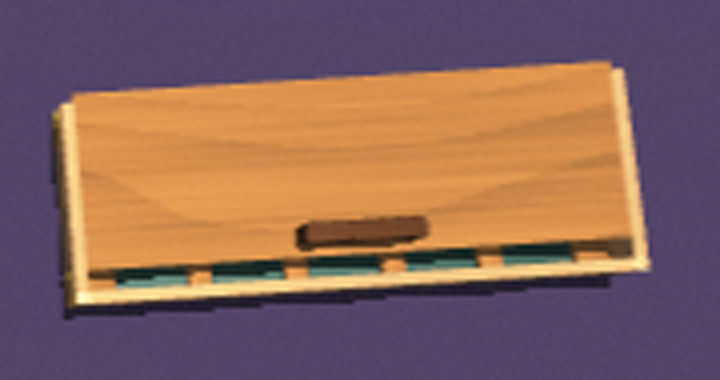

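```bash
cat >> h.py <<'E'
from scipy.spatial.transform import Rotation as Q
def g(*wps):
    s=telemetry.observe(); q=s["eef_rot"]; R=Q.from_quat(np.r_[q[1:],q[0]]).as_matrix(); p=np.array(s["eef_pos"])
    yaw=np.degrees(np.arctan2(R[1,0],R[0,0]))
    print("t",round(s["time"],2),"p",p.round(4),"yaw",yaw.round(2),"F",np.round(s["force"],2),"w",round(s["gripper_width"]*91,1),"gf",round(s["gripper_force"],1),"q5",round(s["joint_positions"][5],2),"tilt",R[2,2].round(4))
    for w in wps: print("  ",w,"off",(R.T@(np.array(w[:3])-p)).round(4),"turn",round(np.radians((yaw-w[3]+90)%180-90),3))
E
python3 -c "
from h import *
g((.415,-.2335,.2,1.9),(.415,-.2335,.073,1.9))"
```

```text
t 0.1 p [ 0.1752 -0.5472  0.2272] yaw 17.75 F [-0.26  0.13  0.73] w 91.0 gf 0.0 q5 -0.02 tilt -1.0
   (0.415, -0.2335, 0.2, 1.9) off [ 0.3241 -0.2256  0.0276] turn 0.277
   (0.415, -0.2335, 0.073, 1.9) off [ 0.3241 -0.2254  0.1546] turn 0.277
```

Request:
{"op": "jog_arm", "data": {
  "increments": [
    {"hand": -1, "offset": [0.324, -0.2255, 0.0276], "turn": 0.277},
    {"hand": -1, "offset": [0.324, -0.2255, 0.0276], "turn": 0.277},
    {"hand": -1, "offset": [0.324, -0.2255, 0.0276], "turn": 0.277},
    {"hand": -1, "offset": [0.324, -0.2255, 0.0276], "turn": 0.277},
    {"hand": -1, "offset": [0.324, -0.2255, 0.0276], "turn": 0.277},
    {"hand": -1, "offset": [0.324, -0.2255, 0.0276], "turn": 0.277},
    {"hand": -1, "offset": [0.324, -0.2255, 0.0276], "turn": 0.277},
    {"hand": -1, "offset": [0.324, -0.2255, 0.0276], "turn": 0.277},
    {"hand": -1, "offset": [0.324, -0.2255, 0.0276], "turn": 0.277},
    {"hand": -1, "offset": [0.324, -0.2255, 0.0276], "turn": 0.277},
    {"hand": -1, "offset": [0.324, -0.2255, 0.0276], "turn": 0.277},
    {"hand": -1, "offset": [0.324, -0.2255, 0.0276], "turn": 0.277}
  ]
}}

```text
time: 1.1
eef_pos: [0.4153, -0.2332, 0.2]
eef_rot: [0.0, 1.0, 0.018, -0.001]
force: [0.2, -1.1, 1.0]
gripper_width: 0.152
gripper_force: 0.0
```

```bash
python3 -c "
from h import *
g((.415,-.2335,.073,1.9))"
```

```text
t 1.1 p [ 0.4153 -0.2332  0.2   ] yaw 2.05 F [ 0.21 -1.14  0.99] w 13.9 gf 0.0 q5 1.0 tilt -1.0
   (0.415, -0.2335, 0.073, 1.9) off [-0.0002  0.0002  0.127 ] turn 0.003
```

Request:
{"op": "jog_arm", "data": {
  "increments": [
    {"hand": -1, "offset": [0, 0, 0.06], "turn": 0},
    {"hand": -1, "offset": [0, 0, 0.1], "turn": 0},
    {"hand": -1, "offset": [0, 0, 0.127], "turn": 0},
    {"hand": -1, "offset": [0, 0, 0.127], "turn": 0},
    {"hand": -1, "offset": [0.015, 0, 0.127], "turn": 0},
    {"hand": -1, "offset": [0.03, 0, 0.127], "turn": 0},
    {"hand": -1, "offset": [0.045, 0, 0.127], "turn": 0},
    {"hand": -1, "offset": [0.06, 0, 0.127], "turn": 0},
    {"hand": -1, "offset": [0.075, 0, 0.127], "turn": 0},
    {"hand": -1, "offset": [0.09, 0, 0.127], "turn": 0},
    {"hand": -1, "offset": [0.1, 0, 0.127], "turn": 0},
    {"hand": -1, "offset": [0.108, 0, 0.127], "turn": 0}
  ]
}}

```text
time: 2.1
eef_pos: [0.5225, -0.2316, 0.0733]
eef_rot: [0.0, 1.0, 0.016, -0.001]
force: [-1.8, -1.6, -1.8]
gripper_width: 0.003
gripper_force: 1.2
```

Request:
{"op": "jog_arm", "data": {
  "increments": [
    {"hand": -1, "offset": [0.004, 0, 0], "turn": 0},
    {"hand": -1, "offset": [0.008, 0, 0], "turn": 0},
    {"hand": -1, "offset": [0.011, 0, 0], "turn": 0},
    {"hand": -1, "offset": [0.013, 0, 0], "turn": 0},
    {"hand": -1, "offset": [0.015, 0, 0], "turn": 0}
  ]
}}

```text
time: 2.52
eef_pos: [0.538, -0.2304, 0.0736]
eef_rot: [0.0, 1.0, 0.016, 0.0]
force: [-1.1, -2.2, -0.1]
gripper_width: 0.001
gripper_force: 1.0
```

Request:
{"op": "jog_arm", "data": {
  "increments": [
    {"hand": -1, "offset": [0.002, 0, 0], "turn": 0},
    {"hand": -1, "offset": [0.003, 0, 0], "turn": 0},
    {"hand": -1, "offset": [0.004, 0, 0], "turn": 0},
    {"hand": -1, "offset": [0.005, 0, 0], "turn": 0}
  ]
}}

```text
time: 2.85
eef_pos: [0.5408, -0.2301, 0.0736]
eef_rot: [0.0, 1.0, 0.017, -0.003]
force: [-10.2, -3.8, 6.6]
gripper_width: 0.005
gripper_force: 5.1
```

Request:
{"op": "jog_arm", "data": {
  "increments": [
    {"hand": -1, "offset": [0.001, 0, 0], "turn": 0},
    {"hand": -1, "offset": [0.002, 0, 0], "turn": 0},
    {"hand": -1, "offset": [0.002, 0, 0], "turn": 0}
  ]
}}

```text
time: 3.1
eef_pos: [0.5409, -0.2301, 0.0737]
eef_rot: [-0.0, 1.0, 0.017, -0.004]
force: [-12.5, -3.5, 8.9]
gripper_width: 0.007
gripper_force: 6.5
```

Request:
{"op": "jog_arm", "data": {
  "increments": [
    {"hand": -1, "offset": [-0.02, 0, 0], "turn": 0},
    {"hand": -0.2, "offset": [-0.03, 0, 0], "turn": 0},
    {"hand": 0.3, "offset": [-0.03, 0, -0.05], "turn": 0},
    {"hand": 0.3, "offset": [-0.1, -0.08, -0.15], "turn": 0},
    {"hand": 0.3, "offset": [-0.1, -0.2, -0.15], "turn": 0},
    {"hand": 0.3, "offset": [-0.1, -0.2, -0.15], "turn": 0},
    {"hand": 0.3, "offset": [-0.1, -0.2, -0.15], "turn": 0},
    {"hand": 0.3, "offset": [-0.1, -0.2, -0.15], "turn": 0}
  ]
}}

```text
time: 3.77
eef_pos: [0.4478, -0.0616, 0.211]
eef_rot: [-0.0, 1.0, 0.016, 0.001]
force: [0.8, 0.5, -0.4]
gripper_width: 0.485
gripper_force: 0.0
```

```bash
python3 - <<'E'
from h import *
im,d=cams.capture("top"); cv2.imwrite("pics/top2.png",im); np.save("top2.npy",d)
cv2.imwrite("pics/crop2.png",cv2.resize(im[140:290,180:530],None,fx=2.2,fy=2.2))
T=tins(im); print(*T,sep="\n")
x,y,a=T[0][:3]
g((x,y,.12,a),(x,y,.02,a))
E
```

```text
(0.4251, 0.1363, -14.2, 0.108, 0.038)
(0.4391, 0.3454, -15.1, 0.108, 0.038)
(0.4436, 0.2456, -6.0, 0.108, 0.038)
(0.5789, 0.177, 6.9, 0.107, 0.037)
(0.6002, 0.3039, 4.5, 0.107, 0.038)
t 3.82 p [ 0.4467 -0.0563  0.2139] yaw 2.0 F [-2.8   4.39  1.13] w 47.8 gf 0.0 q5 1.38 tilt -1.0
   (0.4251, 0.1363, 0.12, -14.2) off [-0.0154 -0.1927  0.0949] turn 0.283
   (0.4251, 0.1363, 0.02, -14.2) off [-0.0159 -0.1922  0.1949] turn 0.283
```

View pics/crop2.png

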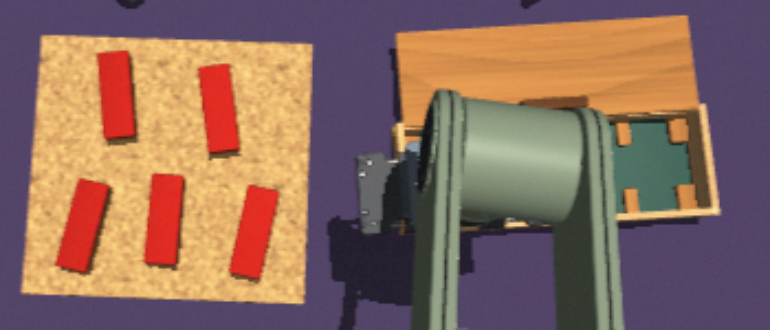

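Request:
{"op": "jog_arm", "data": {
  "increments": [
    {"hand": 0.15, "offset": [-0.015, -0.17, 0.08], "turn": 0.283},
    {"hand": 0.15, "offset": [-0.015, -0.17, 0.08], "turn": 0.283},
    {"hand": 0.15, "offset": [-0.015, -0.17, 0.08], "turn": 0.283},
    {"hand": 0.15, "offset": [-0.015, -0.17, 0.08], "turn": 0.283},
    {"hand": 0.15, "offset": [-0.015, -0.17, 0.08], "turn": 0.283},
    {"hand": 0.15, "offset": [-0.015, -0.17, 0.08], "turn": 0.283},
    {"hand": 0.15, "offset": [-0.015, -0.17, 0.08], "turn": 0.283},
    {"hand": 0.15, "offset": [-0.015, -0.17, 0.08], "turn": 0.283}
  ]
}}

```text
time: 4.48
eef_pos: [0.4284, 0.106, 0.1302]
eef_rot: [-0.0, 0.992, -0.125, 0.001]
force: [0.1, -0.2, 0.5]
gripper_width: 0.579
gripper_force: 0.0
```

```bash
python3 - <<'E'
from h import *
g((.4251,.1365,.021,-14.2))
E
```

```text
t 4.48 p [0.4284 0.106  0.1302] yaw -14.3 F [ 0.07 -0.2   0.46] w 52.7 gf 0.0 q5 2.04 tilt -1.0
   (0.4251, 0.1365, 0.021, -14.2) off [-0.0108 -0.0287  0.1092] turn -0.002
```

Request:
{"op": "jog_arm", "data": {
  "increments": [
    {"hand": 0.15, "offset": [-0.0108, -0.0287, 0.03], "turn": 0},
    {"hand": 0.15, "offset": [-0.0108, -0.0287, 0.055], "turn": 0},
    {"hand": 0.15, "offset": [-0.0108, -0.0287, 0.08], "turn": 0},
    {"hand": 0.15, "offset": [-0.0108, -0.0287, 0.1092], "turn": 0},
    {"hand": 0.15, "offset": [-0.0108, -0.0287, 0.1092], "turn": 0},
    {"hand": 0.15, "offset": [-0.0108, -0.0287, 0.1092], "turn": 0},
    {"hand": -1, "offset": [-0.0108, -0.0287, 0.1092], "turn": 0},
    {"hand": -1, "offset": [-0.0108, -0.0287, 0.1092], "turn": 0},
    {"hand": -1, "offset": [-0.0108, -0.0287, 0.1092], "turn": 0},
    {"hand": -1, "offset": [-0.0108, -0.0287, 0.1092], "turn": 0}
  ],
  "newtons": 40
}}

```text
time: 5.32
eef_pos: [0.4251, 0.1361, 0.0215]
eef_rot: [-0.0, 0.992, -0.125, 0.001]
force: [0.6, -3.2, 3.5]
gripper_width: 0.438
gripper_force: 40.0
```

Request:
{"op": "jog_arm", "data": {
  "increments": [
    {"hand": -1, "offset": [0, 0, 0], "turn": 0},
    {"hand": -1, "offset": [0, 0, -0.01], "turn": 0},
    {"hand": -1, "offset": [0, 0, -0.02], "turn": 0},
    {"hand": -1, "offset": [0, 0, -0.025], "turn": 0},
    {"hand": -1, "offset": [0, 0, -0.025], "turn": 0},
    {"hand": -1, "offset": [0, 0, -0.025], "turn": 0},
    {"hand": -1, "offset": [0, 0, -0.025], "turn": 0},
    {"hand": -1, "offset": [0, 0, -0.025], "turn": 0},
    {"hand": -1, "offset": [0, 0, -0.025], "turn": 0}
  ]
}}

```text
time: 6.07
eef_pos: [0.424, 0.1364, 0.0452]
eef_rot: [0.0, 0.992, -0.125, -0.001]
force: [0.6, -0.4, -4.3]
gripper_width: 0.435
gripper_force: 40.0
```

Request:
{"op": "jog_arm", "data": {
  "increments": [
    {"hand": -1, "offset": [0, 0, 0], "turn": 0},
    {"hand": -1, "offset": [0, 0, 0], "turn": 0}
  ]
}}

```text
time: 6.23
eef_pos: [0.4242, 0.1364, 0.0454]
eef_rot: [0.0, 0.992, -0.125, -0.0]
force: [0.8, 0.3, -3.9]
gripper_width: 0.436
gripper_force: 40.0
```

Request:
{"op": "jog_arm", "data": {
  "increments": [
    {"hand": -1, "offset": [0, 0, 0], "turn": 0},
    {"hand": -1, "offset": [0, 0, 0], "turn": 0}
  ]
}}

```text
time: 6.4
eef_pos: [0.4243, 0.1364, 0.0456]
eef_rot: [0.0, 0.992, -0.125, -0.0]
force: [0.6, 0.1, -3.3]
gripper_width: 0.432
gripper_force: 40.0
```

```bash
python3 - <<'E'
from h import *
# box frame: centre and yaw guess
im,d=cams.capture("top"); P=cloud("top",d)
c=np.array([.4895,-.2315]);a=np.radians(1.9)
pk=lambda i,c=c,a=a: c+np.array([-np.sin(a),np.cos(a)])*(i-3)*.066
for i in range(1,6): print(i,pk(i).round(4))
x,y=pk(5)
g((x,y,.11,1.9),(x,y,.028,1.9))
cv2.imwrite("pics/crop3.png",cv2.resize(im[150:260,350:520],None,fx=4,fy=4))
E
```

```text
1 [ 0.4939 -0.3634]
2 [ 0.4917 -0.2975]
3 [ 0.4895 -0.2315]
4 [ 0.4873 -0.1655]
5 [ 0.4851 -0.0996]
t 6.45 p [0.4243 0.1364 0.0456] yaw -14.34 F [ 0.5  -0.69 -3.78] w 39.5 gf 40.0 q5 2.11 tilt -1.0
   (np.float64(0.4851235164527145), np.float64(-0.09957257149568804), 0.11, 1.9) off [ 0.1173  0.2136 -0.0644] turn -0.283
   (np.float64(0.4851235164527145), np.float64(-0.09957257149568804), 0.028, 1.9) off [0.1173 0.2136 0.0176] turn -0.283
```

View pics/crop3.png

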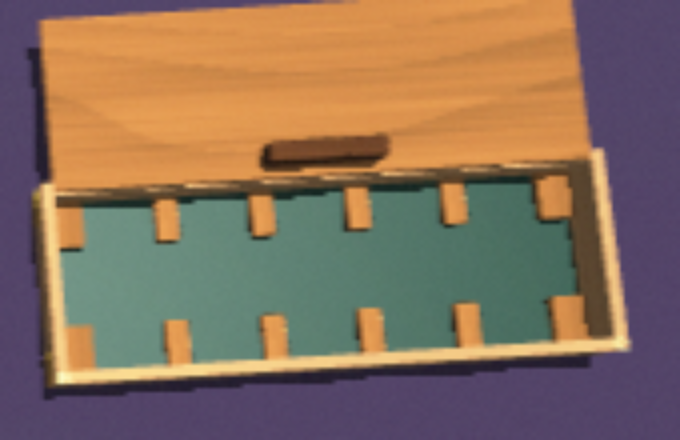

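```bash
cat >> h.py <<'E'
def weigh(n=12):
    F=[]
    for _ in range(n): cams.capture("top"); F.append(telemetry.observe()["force"])
    F=np.array(F); print("F mean",F.mean(0).round(2),"sd",F.std(0).round(2))
E
python3 - <<'E'
from h import *
weigh(12)
n=np.array([(178,342),(274,338),(371,330),(468,325)])/4+[350,150]; f=np.array([(167,220),(262,215),(358,208),(454,203)])/4+[350,150]
a=ray("top",n,.018);b=ray("top",f,.018); m=(a+b)/2; print(a.round(4),b.round(4),m.mean(0))
print(np.degrees(np.arctan2(-(m[0]-m[3])[0],(m[0]-m[3])[1])))
im,d=cams.capture("top");P=cloud("top",d); q=P[178:250,358:510].reshape(-1,3); q=q[(abs(q[:,2]-.054)<.006)]; print(cv2.minAreaRect(q[:,:2].astype(np.float32)))
E
```

```text
F mean [-0.24  0.11 -3.72] sd [0.42 0.47 0.58]
[[ 0.4437 -0.1339  0.018 ]
 [ 0.4446 -0.1992  0.018 ]
 [ 0.4481 -0.2654  0.018 ]
 [ 0.4497 -0.3313  0.018 ]] [[ 0.5276 -0.1313  0.018 ]
 [ 0.5291 -0.1967  0.018 ]
 [ 0.5321 -0.2628  0.018 ]
 [ 0.5336 -0.3289  0.018 ]] [ 0.48856546 -0.23118667  0.018     ]
1.7393751460668188
((0.5133996605873108, -0.23129045963287354), (0.18147076666355133, 0.3779830038547516), 1.6155853271484375)
```

Request:
{"op": "jog_arm", "data": {
  "increments": [
    {"hand": -1, "offset": [0, 0, -0.04], "turn": 0},
    {"hand": -1, "offset": [0, 0, -0.065], "turn": 0},
    {"hand": -1, "offset": [0.117, 0.2136, -0.065], "turn": -0.281},
    {"hand": -1, "offset": [0.117, 0.2136, -0.065], "turn": -0.281},
    {"hand": -1, "offset": [0.117, 0.2136, -0.065], "turn": -0.281},
    {"hand": -1, "offset": [0.117, 0.2136, -0.065], "turn": -0.281},
    {"hand": -1, "offset": [0.117, 0.2136, -0.065], "turn": -0.281},
    {"hand": -1, "offset": [0.117, 0.2136, -0.065], "turn": -0.281},
    {"hand": -1, "offset": [0.117, 0.2136, -0.065], "turn": -0.281},
    {"hand": -1, "offset": [0.117, 0.2136, -0.065], "turn": -0.281},
    {"hand": -1, "offset": [0.117, 0.2136, -0.065], "turn": -0.281},
    {"hand": -1, "offset": [0.117, 0.2136, -0.065], "turn": -0.281}
  ]
}}

```text
time: 8.1
eef_pos: [0.484, -0.0984, 0.1104]
eef_rot: [-0.0, 1.0, 0.016, -0.001]
force: [0.7, 0.1, -4.3]
gripper_width: 0.434
gripper_force: 40.0
```

```bash
cat >> h.py <<'E'
def pk(i,c=np.array([.4888,-.2313]),a=np.radians(1.75)): return tuple((c+np.array([-np.sin(a),np.cos(a)])*(i-3)*.066).round(4))
E
python3 - <<'E'
from h import *
g((*pk(5),.11,1.75),(*pk(5),.027,1.75))
print(*tins(cams.capture("side")[0],n="side"),sep="\n")
E
```

```text
t 8.1 p [ 0.484  -0.0984  0.1104] yaw 1.8 F [ 0.71  0.06 -4.31] w 39.5 gf 40.0 q5 1.32 tilt -1.0
   (np.float64(0.4848), np.float64(-0.0994), 0.11, 1.75) off [0.0008 0.001  0.0004] turn 0.001
   (np.float64(0.4848), np.float64(-0.0994), 0.027, 1.75) off [0.0009 0.0011 0.0834] turn 0.001
(0.4395, 0.3467, -15.2, 0.106, 0.037)
(0.4439, 0.2473, -6.2, 0.106, 0.036)
(0.5786, 0.1777, 6.0, 0.105, 0.036)
(0.5999, 0.3051, 4.3, 0.106, 0.036)
```

Request:
{"op": "jog_arm", "data": {
  "increments": [
    {"hand": -1, "offset": [0.0009, 0.001, 0.03], "turn": 0},
    {"hand": -1, "offset": [0.0009, 0.001, 0.055], "turn": 0},
    {"hand": -1, "offset": [0.0009, 0.001, 0.074], "turn": 0},
    {"hand": -1, "offset": [0.0009, 0.001, 0.083], "turn": 0},
    {"hand": -1, "offset": [0.0009, 0.001, 0.083], "turn": 0},
    {"hand": -1, "offset": [0.0009, 0.001, 0.083], "turn": 0},
    {"hand": 0.15, "offset": [0.0009, 0.001, 0.083], "turn": 0},
    {"hand": 0.15, "offset": [0.0009, 0.001, 0.083], "turn": 0},
    {"hand": 0.15, "offset": [0.0009, 0.001, 0.083], "turn": 0},
    {"hand": 0.15, "offset": [0.0009, 0.001, 0.06], "turn": 0},
    {"hand": 0.15, "offset": [0.0009, 0.001, 0.02], "turn": 0},
    {"hand": 0.15, "offset": [0.0009, 0.001, 0], "turn": 0}
  ]
}}

```text
time: 9.15
eef_pos: [0.4874, -0.1008, 0.1142]
eef_rot: [0.001, 1.0, 0.015, 0.002]
force: [0.7, -0.2, 1.0]
gripper_width: 0.572
gripper_force: 0.0
```

```bash
python3 - <<'E'
from h import *
im,_=cams.capture("top"); cv2.imwrite("pics/top5.png",im)
print(*tins(im),sep="\n")
g((.5789,.1772,.1,6.7))
E
```

```text
(0.4391, 0.3454, -15.3, 0.108, 0.038)
(0.4434, 0.2457, -6.0, 0.108, 0.038)
(0.5789, 0.177, 6.9, 0.107, 0.037)
(0.6002, 0.3039, 4.5, 0.107, 0.038)
t 9.2 p [ 0.4896 -0.1013  0.1173] yaw 1.76 F [0.97 0.52 2.03] w 52.6 gf 0.0 q5 1.31 tilt -0.9999
   (0.5789, 0.1772, 0.1, 6.7) off [ 0.0977 -0.2757  0.0175] turn -0.086
```

Request:
{"op": "jog_arm", "data": {
  "increments": [
    {"hand": 0.15, "offset": [0.1024, -0.2737, 0.01], "turn": -0.086},
    {"hand": 0.15, "offset": [0.1024, -0.2737, 0.01], "turn": -0.086},
    {"hand": 0.15, "offset": [0.1024, -0.2737, 0.01], "turn": -0.086},
    {"hand": 0.15, "offset": [0.1024, -0.2737, 0.01], "turn": -0.086},
    {"hand": 0.15, "offset": [0.1024, -0.2737, 0.01], "turn": -0.086},
    {"hand": 0.15, "offset": [0.1024, -0.2737, 0.01], "turn": -0.086},
    {"hand": 0.15, "offset": [0.1024, -0.2737, 0.01], "turn": -0.086},
    {"hand": 0.15, "offset": [0.1024, -0.2737, 0.01], "turn": -0.086},
    {"hand": 0.15, "offset": [0.1024, -0.2737, 0.01], "turn": -0.086},
    {"hand": 0.15, "offset": [0.1024, -0.2737, 0.01], "turn": -0.086},
    {"hand": 0.15, "offset": [0.1024, -0.2737, 0.01], "turn": -0.086}
  ]
}}

```text
time: 10.12
eef_pos: [0.5791, 0.175, 0.1007]
eef_rot: [0.0, 0.998, 0.058, -0.0]
force: [0.3, -0.6, -0.7]
gripper_width: 0.571
gripper_force: 0.0
```

```bash
python3 - <<'E'
from h import *
im,_=cams.capture("top"); weigh(8)
print(*tins(im),sep="\n")
g((.5789,.1772,.021,6.7))
cv2.imwrite("pics/crop6.png",cv2.resize(im[150:260,350:520],None,fx=4,fy=4))
E
```

```text
F mean [0.09 0.24 0.07] sd [0.68 0.22 0.35]
(0.4391, 0.3454, -15.3, 0.108, 0.038)
(0.4869, -0.0991, 1.5, 0.107, 0.038)
(0.5992, 0.3155, 10.4, 0.108, 0.023)
t 10.57 p [0.5797 0.1759 0.1008] yaw 6.66 F [ 1.45  0.41 -0.14] w 52.6 gf 0.0 q5 1.73 tilt -1.0
   (0.5789, 0.1772, 0.021, 6.7) off [-0.0007 -0.0013  0.0798] turn -0.001
```

View pics/crop6.png

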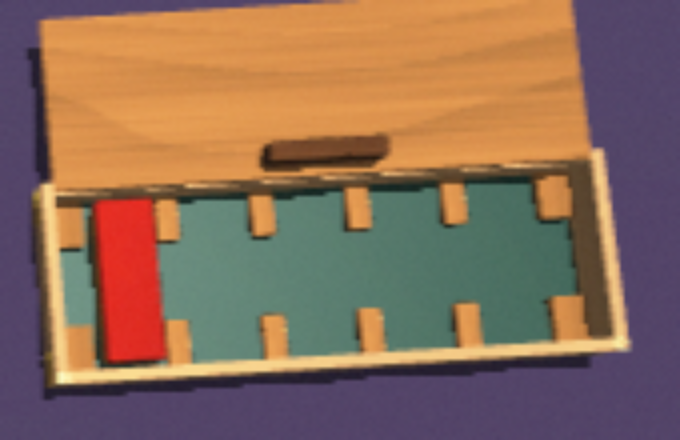

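The first tin lies flat in pocket 5 (crop 130,280). The baseline force is about 0, so it weighs roughly 3.7 N, which is in the band that counts either way.

Request:
{"op": "jog_arm", "data": {
  "increments": [
    {"hand": 0.15, "offset": [-0.0007, -0.0013, 0.03], "turn": 0},
    {"hand": 0.15, "offset": [-0.0007, -0.0013, 0.06], "turn": 0},
    {"hand": 0.15, "offset": [-0.0007, -0.0013, 0.08], "turn": 0},
    {"hand": 0.15, "offset": [-0.0007, -0.0013, 0.08], "turn": 0},
    {"hand": 0.15, "offset": [-0.0007, -0.0013, 0.08], "turn": 0},
    {"hand": -1, "offset": [-0.0007, -0.0013, 0.08], "turn": 0},
    {"hand": -1, "offset": [-0.0007, -0.0013, 0.08], "turn": 0},
    {"hand": -1, "offset": [-0.0007, -0.0013, 0.08], "turn": 0},
    {"hand": -1, "offset": [-0.0007, -0.0013, 0.08], "turn": 0}
  ],
  "newtons": 40
}}

```text
time: 11.32
eef_pos: [0.5791, 0.1773, 0.0211]
eef_rot: [0.0, 0.998, 0.058, 0.0]
force: [0.1, -0.9, 0.4]
gripper_width: 0.434
gripper_force: 40.0
```

Request:
{"op": "jog_arm", "data": {
  "increments": [
    {"hand": -1, "offset": [0, 0, 0], "turn": 0},
    {"hand": -1, "offset": [0, 0, -0.01], "turn": 0},
    {"hand": -1, "offset": [0, 0, -0.02], "turn": 0},
    {"hand": -1, "offset": [0, 0, -0.025], "turn": 0},
    {"hand": -1, "offset": [0, 0, -0.025], "turn": 0},
    {"hand": -1, "offset": [0, 0, -0.025], "turn": 0},
    {"hand": -1, "offset": [0, 0, -0.025], "turn": 0}
  ]
}}

```text
time: 11.9
eef_pos: [0.5785, 0.1775, 0.0455]
eef_rot: [0.0, 0.998, 0.058, -0.0]
force: [-0.4, 0.0, -2.6]
gripper_width: 0.438
gripper_force: 40.0
```

```bash
python3 - <<'E'
from h import *
weigh(10)
g((*pk(4),.11,1.75))
E
```

```text
F mean [-0.25 -0.2  -3.87] sd [0.51 0.45 0.38]
t 12.4 p [0.5788 0.1775 0.0456] yaw 6.69 F [ 0.32 -0.42 -3.75] w 39.7 gf 40.0 q5 1.73 tilt -1.0
   (np.float64(0.4868), np.float64(-0.1653), 0.11, 1.75) off [-0.1313  0.3297 -0.0644] turn 0.086
```

Request:
{"op": "jog_arm", "data": {
  "increments": [
    {"hand": -1, "offset": [0, 0, -0.04], "turn": 0},
    {"hand": -1, "offset": [0, 0, -0.065], "turn": 0},
    {"hand": -1, "offset": [-0.1313, 0.3297, -0.065], "turn": 0.086},
    {"hand": -1, "offset": [-0.1313, 0.3297, -0.065], "turn": 0.086},
    {"hand": -1, "offset": [-0.1313, 0.3297, -0.065], "turn": 0.086},
    {"hand": -1, "offset": [-0.1313, 0.3297, -0.065], "turn": 0.086},
    {"hand": -1, "offset": [-0.1313, 0.3297, -0.065], "turn": 0.086},
    {"hand": -1, "offset": [-0.1313, 0.3297, -0.065], "turn": 0.086},
    {"hand": -1, "offset": [-0.1313, 0.3297, -0.065], "turn": 0.086},
    {"hand": -1, "offset": [-0.1313, 0.3297, -0.065], "turn": 0.086},
    {"hand": -1, "offset": [-0.1313, 0.3297, -0.065], "turn": 0.086},
    {"hand": -1, "offset": [-0.1313, 0.3297, -0.065], "turn": 0.086}
  ]
}}

```text
time: 13.4
eef_pos: [0.4857, -0.1693, 0.111]
eef_rot: [0.001, 1.0, 0.013, 0.0]
force: [-0.2, 0.2, -3.5]
gripper_width: 0.435
gripper_force: 40.0
```

Request:
{"op": "jog_arm", "data": {
  "increments": [
    {"hand": -1, "offset": [0, 0, 0], "turn": 0},
    {"hand": -1, "offset": [0, 0, 0], "turn": 0}
  ]
}}

```text
time: 13.57
eef_pos: [0.4869, -0.1648, 0.1107]
eef_rot: [-0.0, 1.0, 0.015, 0.0]
force: [-0.2, 0.1, -3.2]
gripper_width: 0.437
gripper_force: 40.0
```

```bash
python3 - <<'E'
from h import *
g((*pk(4),.027,1.75))
weigh(6)
im=cams.capture("side")[0]; cv2.imwrite("pics/side7.png",im)
print(*tins(im,n="side"),sep="\n")
E
```

```text
t 13.57 p [ 0.4869 -0.1648  0.1107] yaw 1.75 F [-0.18  0.1  -3.18] w 39.8 gf 40.0 q5 1.19 tilt -1.0
   (np.float64(0.4868), np.float64(-0.1653), 0.027, 1.75) off [-0.0001  0.0006  0.0837] turn -0.0
F mean [-0.18  0.41 -4.08] sd [0.22 0.53 0.54]
(0.4395, 0.3466, -15.1, 0.106, 0.037)
(0.4439, 0.2471, -5.8, 0.106, 0.036)
(0.5999, 0.3052, 4.2, 0.106, 0.036)
```

Request:
{"op": "jog_arm", "data": {
  "increments": [
    {"hand": -1, "offset": [0, 0.0006, 0.03], "turn": 0},
    {"hand": -1, "offset": [0, 0.0006, 0.055], "turn": 0},
    {"hand": -1, "offset": [0, 0.0006, 0.074], "turn": 0},
    {"hand": -1, "offset": [0, 0.0006, 0.0837], "turn": 0},
    {"hand": -1, "offset": [0, 0.0006, 0.0837], "turn": 0},
    {"hand": -1, "offset": [0, 0.0006, 0.0837], "turn": 0},
    {"hand": 0.15, "offset": [0, 0.0006, 0.0837], "turn": 0},
    {"hand": 0.15, "offset": [0, 0.0006, 0.0837], "turn": 0},
    {"hand": 0.15, "offset": [0, 0.0006, 0.0837], "turn": 0},
    {"hand": 0.15, "offset": [0, 0.0006, 0.06], "turn": 0},
    {"hand": 0.15, "offset": [0, 0.0006, 0.02], "turn": 0},
    {"hand": 0.15, "offset": [0, 0.0006, 0.0], "turn": 0}
  ]
}}

```text
time: 14.92
eef_pos: [0.4885, -0.1664, 0.1143]
eef_rot: [0.001, 1.0, 0.015, 0.002]
force: [0.9, -1.0, 0.1]
gripper_width: 0.58
gripper_force: 0.0
```

Request:
{"op": "jog_arm", "data": {
  "increments": [
    {"hand": 0.15, "offset": [-0.031, -0.4122, 0.01], "turn": 0.135},
    {"hand": 0.15, "offset": [-0.031, -0.4122, 0.01], "turn": 0.135},
    {"hand": 0.15, "offset": [-0.031, -0.4122, 0.01], "turn": 0.135},
    {"hand": 0.15, "offset": [-0.031, -0.4122, 0.01], "turn": 0.135},
    {"hand": 0.15, "offset": [-0.031, -0.4122, 0.01], "turn": 0.135},
    {"hand": 0.15, "offset": [-0.031, -0.4122, 0.01], "turn": 0.135},
    {"hand": 0.15, "offset": [-0.031, -0.4122, 0.01], "turn": 0.135},
    {"hand": 0.15, "offset": [-0.031, -0.4122, 0.01], "turn": 0.135},
    {"hand": 0.15, "offset": [-0.031, -0.4122, 0.01], "turn": 0.135},
    {"hand": 0.15, "offset": [-0.031, -0.4122, 0.01], "turn": 0.135},
    {"hand": 0.15, "offset": [-0.031, -0.4122, 0.01], "turn": 0.135},
    {"hand": 0.15, "offset": [-0.031, -0.4122, 0.01], "turn": 0.135}
  ]
}}

```text
time: 15.92
eef_pos: [0.443, 0.2472, 0.1011]
eef_rot: [-0.0, 0.999, -0.05, 0.001]
force: [0.4, 0.0, 0.2]
gripper_width: 0.575
gripper_force: 0.0
```

```bash
python3 - <<'E'
from h import *
im,_=cams.capture("top"); weigh(5)
print(*tins(im),sep="\n")
print("side",*tins(cams.capture("side")[0],n="side"),sep="\n")
g((.4436,.2458,.021,-6))
cv2.imwrite("pics/top8.png",im)
E
```

```text
F mean [ 0.24 -0.38 -0.01] sd [0.35 0.55 0.49]
(0.4869, -0.0991, 1.5, 0.107, 0.038)
(0.4878, -0.1658, 1.7, 0.108, 0.038)
(0.6047, 0.3043, 4.5, 0.098, 0.038)
side
(0.4396, 0.3466, -14.1, 0.106, 0.038)
(0.5999, 0.3052, 4.3, 0.106, 0.037)
t 16.27 p [0.4435 0.244  0.1008] yaw -6.1 F [-0.12  0.12  0.13] w 52.4 gf 0.0 q5 2.16 tilt -1.0
   (0.4436, 0.2458, 0.021, -6) off [-0.0001 -0.0019  0.0798] turn -0.002
```

Request:
{"op": "jog_arm", "data": {
  "increments": [
    {"hand": 0.15, "offset": [-0.0001, -0.0019, 0.03], "turn": 0},
    {"hand": 0.15, "offset": [-0.0001, -0.0019, 0.06], "turn": 0},
    {"hand": 0.15, "offset": [-0.0001, -0.0019, 0.08], "turn": 0},
    {"hand": 0.15, "offset": [-0.0001, -0.0019, 0.08], "turn": 0},
    {"hand": 0.15, "offset": [-0.0001, -0.0019, 0.08], "turn": 0},
    {"hand": -1, "offset": [-0.0001, -0.0019, 0.08], "turn": 0},
    {"hand": -1, "offset": [-0.0001, -0.0019, 0.08], "turn": 0},
    {"hand": -1, "offset": [-0.0001, -0.0019, 0.08], "turn": 0},
    {"hand": -1, "offset": [-0.0001, -0.0019, 0.08], "turn": 0}
  ],
  "newtons": 40
}}

```text
time: 17.02
eef_pos: [0.4435, 0.2468, 0.0212]
eef_rot: [0.0, 0.999, -0.052, 0.0]
force: [0.3, -2.0, 2.2]
gripper_width: 0.44
gripper_force: 40.0
```

Request:
{"op": "jog_arm", "data": {
  "increments": [
    {"hand": -1, "offset": [0, 0, 0], "turn": 0},
    {"hand": -1, "offset": [0, 0, -0.01], "turn": 0},
    {"hand": -1, "offset": [0, 0, -0.02], "turn": 0},
    {"hand": -1, "offset": [0, 0, -0.025], "turn": 0},
    {"hand": -1, "offset": [0, 0, -0.025], "turn": 0},
    {"hand": -1, "offset": [0, 0, -0.025], "turn": 0},
    {"hand": -1, "offset": [0, 0, -0.025], "turn": 0}
  ]
}}

```text
time: 17.6
eef_pos: [0.443, 0.2471, 0.0456]
eef_rot: [0.0, 0.999, -0.052, -0.0]
force: [0.4, -0.3, -3.0]
gripper_width: 0.435
gripper_force: 40.0
```

```bash
python3 - <<'E'
from h import *
weigh(10)
g((*pk(3),.11,1.75))
E
```

```text
F mean [-0.02  0.09 -2.56] sd [0.43 0.55 0.48]
t 18.1 p [0.4432 0.2471 0.0455] yaw -5.97 F [-0.07  0.02 -1.87] w 39.7 gf 40.0 q5 2.16 tilt -1.0
   (np.float64(0.4888), np.float64(-0.2313), 0.11, 1.75) off [ 0.0951  0.4711 -0.0644] turn -0.135
```

Request:
{"op": "jog_arm", "data": {
  "increments": [
    {"hand": -1, "offset": [0, 0, 0.012], "turn": 0},
    {"hand": -1, "offset": [0, 0, 0.02], "turn": 0},
    {"hand": -1, "offset": [0, 0, 0.0245], "turn": 0},
    {"hand": -1, "offset": [0, 0, 0.0245], "turn": 0},
    {"hand": -1, "offset": [0, 0, 0.0245], "turn": 0},
    {"hand": 0.15, "offset": [0, 0, 0.0245], "turn": 0},
    {"hand": 0.15, "offset": [0, 0, 0.0245], "turn": 0},
    {"hand": 0.15, "offset": [0, 0, 0.0245], "turn": 0},
    {"hand": 0.15, "offset": [0, 0, 0.0], "turn": 0},
    {"hand": 0.15, "offset": [0, 0, -0.03], "turn": 0},
    {"hand": 0.15, "offset": [0, 0, -0.055], "turn": 0},
    {"hand": 0.15, "offset": [0, 0, -0.055], "turn": 0}
  ]
}}

```text
time: 19.1
eef_pos: [0.4464, 0.2488, 0.1054]
eef_rot: [-0.003, 0.999, -0.052, 0.005]
force: [1.5, 0.2, 0.2]
gripper_width: 0.574
gripper_force: 0.0
```

Request:
{"op": "jog_arm", "data": {
  "increments": [
    {"hand": 0.15, "offset": [-0.0143, -0.0975, 0], "turn": 0.16},
    {"hand": 0.15, "offset": [-0.0143, -0.0975, 0], "turn": 0.16},
    {"hand": 0.15, "offset": [-0.0143, -0.0975, 0], "turn": 0.16},
    {"hand": 0.15, "offset": [-0.0143, -0.0975, 0], "turn": 0.16},
    {"hand": 0.15, "offset": [-0.0143, -0.0975, 0], "turn": 0.16}
  ]
}}

```text
time: 19.52
eef_pos: [0.4386, 0.3458, 0.0998]
eef_rot: [0.001, 0.991, -0.131, -0.0]
force: [0.5, -0.4, -0.3]
gripper_width: 0.572
gripper_force: 0.0
```

```bash
python3 - <<'E'
from h import *
print("top",*tins(cams.capture("top")[0]),sep="\n")
print("side",*tins(cams.capture("side")[0],n="side"),sep="\n")
g((.4391,.3456,.021,-15.2))
E
```

```text
top
(0.4435, 0.2466, -5.4, 0.108, 0.038)
(0.4869, -0.0991, 1.5, 0.107, 0.038)
(0.4877, -0.1658, 1.7, 0.108, 0.038)
(0.6001, 0.3039, 4.2, 0.107, 0.038)
side
(0.5996, 0.3054, 4.5, 0.105, 0.036)
t 19.62 p [0.4387 0.3444 0.1   ] yaw -15.14 F [ 0.22 -0.19  0.2 ] w 52.1 gf 0.0 q5 2.48 tilt -1.0
   (0.4391, 0.3456, 0.021, -15.2) off [ 0.0002 -0.0014  0.079 ] turn 0.001
```

Request:
{"op": "jog_arm", "data": {
  "increments": [
    {"hand": 0.15, "offset": [0.0002, -0.0014, 0.03], "turn": 0},
    {"hand": 0.15, "offset": [0.0002, -0.0014, 0.06], "turn": 0},
    {"hand": 0.15, "offset": [0.0002, -0.0014, 0.079], "turn": 0},
    {"hand": 0.15, "offset": [0.0002, -0.0014, 0.079], "turn": 0},
    {"hand": 0.15, "offset": [0.0002, -0.0014, 0.079], "turn": 0},
    {"hand": -1, "offset": [0.0002, -0.0014, 0.079], "turn": 0},
    {"hand": -1, "offset": [0.0002, -0.0014, 0.079], "turn": 0},
    {"hand": -1, "offset": [0.0002, -0.0014, 0.079], "turn": 0},
    {"hand": -1, "offset": [0.0002, -0.0014, 0.079], "turn": 0}
  ],
  "newtons": 40
}}

```text
time: 20.37
eef_pos: [0.44, 0.3466, 0.0223]
eef_rot: [-0.0, 0.991, -0.132, 0.0]
force: [-0.6, -2.0, 2.3]
gripper_width: 0.438
gripper_force: 40.0
```

Request:
{"op": "jog_arm", "data": {
  "increments": [
    {"hand": -1, "offset": [0, 0, 0], "turn": 0},
    {"hand": -1, "offset": [0, 0, -0.01], "turn": 0},
    {"hand": -1, "offset": [0, 0, -0.02], "turn": 0},
    {"hand": -1, "offset": [0, 0, -0.025], "turn": 0},
    {"hand": -1, "offset": [0, 0, -0.025], "turn": 0},
    {"hand": -1, "offset": [0, 0, -0.025], "turn": 0},
    {"hand": -1, "offset": [0, 0, -0.025], "turn": 0}
  ]
}}

```text
time: 20.95
eef_pos: [0.4395, 0.3468, 0.0466]
eef_rot: [0.0, 0.991, -0.132, -0.0]
force: [0.3, 0.1, -1.5]
gripper_width: 0.438
gripper_force: 40.0
```

```bash
python3 - <<'E'
from h import *
weigh(10)
g((*pk(3),.11,1.75))
E
```

```text
F mean [ 0.2  -0.35 -1.01] sd [0.69 0.58 0.47]
t 21.45 p [0.4397 0.3468 0.0465] yaw -15.14 F [-0.56 -0.92 -0.4 ] w 39.8 gf 40.0 q5 2.48 tilt -1.0
   (np.float64(0.4888), np.float64(-0.2313), 0.11, 1.75) off [ 0.1983  0.5453 -0.0633] turn -0.295
```

Request:
{"op": "jog_arm", "data": {
  "increments": [
    {"hand": -1, "offset": [0, 0, 0.012], "turn": 0},
    {"hand": -1, "offset": [0, 0, 0.02], "turn": 0},
    {"hand": -1, "offset": [0, 0, 0.0245], "turn": 0},
    {"hand": -1, "offset": [0, 0, 0.0245], "turn": 0},
    {"hand": -1, "offset": [0, 0, 0.0245], "turn": 0},
    {"hand": 0.15, "offset": [0, 0, 0.0245], "turn": 0},
    {"hand": 0.15, "offset": [0, 0, 0.0245], "turn": 0},
    {"hand": 0.15, "offset": [0, 0, 0.0245], "turn": 0},
    {"hand": 0.15, "offset": [0, 0, 0.0], "turn": 0},
    {"hand": 0.15, "offset": [0, 0, -0.03], "turn": 0},
    {"hand": 0.15, "offset": [0, 0, -0.055], "turn": 0},
    {"hand": 0.15, "offset": [0, 0, -0.055], "turn": 0}
  ]
}}

```text
time: 22.45
eef_pos: [0.4425, 0.349, 0.1067]
eef_rot: [-0.004, 0.991, -0.132, 0.004]
force: [0.7, -0.1, 0.2]
gripper_width: 0.578
gripper_force: 0.0
```

Request:
{"op": "jog_arm", "data": {
  "increments": [
    {"hand": 0.15, "offset": [0.1659, -0.0006, 0], "turn": -0.339},
    {"hand": 0.15, "offset": [0.1659, -0.0006, 0], "turn": -0.339},
    {"hand": 0.15, "offset": [0.1659, -0.0006, 0], "turn": -0.339},
    {"hand": 0.15, "offset": [0.1659, -0.0006, 0], "turn": -0.339},
    {"hand": 0.15, "offset": [0.1659, -0.0006, 0], "turn": -0.339},
    {"hand": 0.15, "offset": [0.1659, -0.0006, 0], "turn": -0.339},
    {"hand": 0.15, "offset": [0.1659, -0.0006, 0], "turn": -0.339}
  ]
}}

```text
time: 23.03
eef_pos: [0.5992, 0.3038, 0.1006]
eef_rot: [0.0, 0.999, 0.037, -0.001]
force: [-0.8, 1.3, -0.1]
gripper_width: 0.579
gripper_force: 0.0
```

```bash
python3 - <<'E'
from h import *
print("top",*tins(cams.capture("top")[0]),sep="\n")
print("side",*tins(cams.capture("side")[0],n="side"),sep="\n")
g((.6001,.3042,.021,4.3))
E
```

```text
top
(0.4869, -0.0991, 1.5, 0.107, 0.038)
(0.4878, -0.1658, 1.7, 0.108, 0.038)
side
(0.4278, 0.3512, -15.0, 0.083, 0.038)
t 23.13 p [0.5986 0.3044 0.1013] yaw 4.34 F [-0.91 -0.07 -0.36] w 52.4 gf 0.0 q5 1.95 tilt -1.0
   (0.6001, 0.3042, 0.021, 4.3) off [0.0016 0.0003 0.0803] turn 0.001
```

Request:
{"op": "jog_arm", "data": {
  "increments": [
    {"hand": 0.15, "offset": [0.0016, 0.0003, 0.03], "turn": 0},
    {"hand": 0.15, "offset": [0.0016, 0.0003, 0.06], "turn": 0},
    {"hand": 0.15, "offset": [0.0016, 0.0003, 0.08], "turn": 0},
    {"hand": 0.15, "offset": [0.0016, 0.0003, 0.08], "turn": 0},
    {"hand": 0.15, "offset": [0.0016, 0.0003, 0.08], "turn": 0},
    {"hand": -1, "offset": [0.0016, 0.0003, 0.08], "turn": 0},
    {"hand": -1, "offset": [0.0016, 0.0003, 0.08], "turn": 0},
    {"hand": -1, "offset": [0.0016, 0.0003, 0.08], "turn": 0},
    {"hand": -1, "offset": [0.0016, 0.0003, 0.08], "turn": 0}
  ],
  "newtons": 40
}}

```text
time: 23.88
eef_pos: [0.6014, 0.3043, 0.0224]
eef_rot: [-0.0, 0.999, 0.037, 0.0]
force: [-1.4, 0.6, 2.7]
gripper_width: 0.435
gripper_force: 40.0
```

Request:
{"op": "jog_arm", "data": {
  "increments": [
    {"hand": -1, "offset": [0, 0, 0], "turn": 0},
    {"hand": -1, "offset": [0, 0, -0.01], "turn": 0},
    {"hand": -1, "offset": [0, 0, -0.02], "turn": 0},
    {"hand": -1, "offset": [0, 0, -0.025], "turn": 0},
    {"hand": -1, "offset": [0, 0, -0.025], "turn": 0},
    {"hand": -1, "offset": [0, 0, -0.025], "turn": 0},
    {"hand": -1, "offset": [0, 0, -0.025], "turn": 0}
  ]
}}

```text
time: 24.47
eef_pos: [0.6015, 0.3037, 0.0464]
eef_rot: [0.0, 0.999, 0.037, -0.0]
force: [-0.3, -1.0, -3.1]
gripper_width: 0.44
gripper_force: 40.0
```

```bash
python3 - <<'E'
from h import *
weigh(10)
g((*pk(3),.11,1.75))
E
```

```text
F mean [-0.18  0.09 -2.09] sd [0.38 0.37 0.51]
t 24.97 p [0.6017 0.3039 0.0466] yaw 4.29 F [-0.58  0.21 -2.07] w 39.6 gf 40.0 q5 1.95 tilt -1.0
   (np.float64(0.4888), np.float64(-0.2313), 0.11, 1.75) off [-0.1526  0.5253 -0.0633] turn 0.044
```

Request:
{"op": "jog_arm", "data": {
  "increments": [
    {"hand": -1, "offset": [0, 0, 0.012], "turn": 0},
    {"hand": -1, "offset": [0, 0, 0.02], "turn": 0},
    {"hand": -1, "offset": [0, 0, 0.0245], "turn": 0},
    {"hand": -1, "offset": [0, 0, 0.0245], "turn": 0},
    {"hand": -1, "offset": [0, 0, 0.0245], "turn": 0},
    {"hand": 0.15, "offset": [0, 0, 0.0245], "turn": 0},
    {"hand": 0.15, "offset": [0, 0, 0.0245], "turn": 0},
    {"hand": 0.15, "offset": [0, 0, 0.0245], "turn": 0},
    {"hand": 0.15, "offset": [0, 0, 0.0], "turn": 0},
    {"hand": 0.15, "offset": [0, 0, -0.03], "turn": 0},
    {"hand": 0.15, "offset": [0, 0, -0.07], "turn": 0},
    {"hand": 0.15, "offset": [0, 0, -0.1], "turn": 0}
  ]
}}

```text
time: 25.97
eef_pos: [0.6022, 0.3042, 0.1488]
eef_rot: [-0.0, 0.999, 0.037, 0.001]
force: [1.5, -0.2, 0.7]
gripper_width: 0.572
gripper_force: 0.0
```

Request:
{"op": "jog_arm", "data": {
  "increments": [
    {"hand": -1, "offset": [-0.03, 0.53, 0], "turn": 0.044},
    {"hand": -1, "offset": [-0.03, 0.53, 0], "turn": 0.044},
    {"hand": -1, "offset": [-0.03, 0.53, 0], "turn": 0.044},
    {"hand": -1, "offset": [-0.03, 0.53, 0], "turn": 0.044},
    {"hand": -1, "offset": [-0.03, 0.53, 0], "turn": 0.044},
    {"hand": -1, "offset": [-0.03, 0.53, 0], "turn": 0.044},
    {"hand": -1, "offset": [-0.03, 0.53, 0], "turn": 0.044},
    {"hand": -1, "offset": [-0.03, 0.53, 0], "turn": 0.044},
    {"hand": -1, "offset": [-0.03, 0.53, 0], "turn": 0.044},
    {"hand": -1, "offset": [-0.03, 0.53, 0], "turn": 0.044},
    {"hand": -1, "offset": [-0.03, 0.53, 0], "turn": 0.044}
  ]
}}

```text
time: 26.88
eef_pos: [0.6098, -0.1564, 0.1465]
eef_rot: [0.0, 1.0, 0.015, 0.0]
force: [0.7, -0.0, 0.0]
gripper_width: 0.007
gripper_force: 0.0
```

```bash
python3 - <<'E'
from h import *
im=cams.capture("top")[0]; cv2.imwrite("pics/top12.png",im)
print("top",*tins(im),sep="\n")
im=cams.capture("side")[0]; cv2.imwrite("pics/side12.png",im)
print("side",*tins(im,n="side"),sep="\n")
g((.6117,-.2275,.145,1.75),(.6117,-.2275,.073,1.75))
E
```

```text
top
(0.4389, 0.3471, -15.1, 0.108, 0.038)
(0.4433, 0.247, -6.3, 0.108, 0.038)
(0.4839, -0.0992, 1.8, 0.102, 0.038)
(0.5995, 0.3037, 4.2, 0.107, 0.038)
side
(0.4396, 0.3484, -15.0, 0.106, 0.037)
(0.4436, 0.2489, -6.1, 0.106, 0.036)
(0.4783, -0.103, 1.3, 0.09, 0.037)
(0.599, 0.3055, 4.0, 0.106, 0.036)
t 26.98 p [ 0.61   -0.1604  0.1463] yaw 1.41 F [ 0.14 -0.21 -0.96] w 0.3 gf 0.0 q5 1.27 tilt -1.0
   (0.6117, -0.2275, 0.145, 1.75) off [0.0001 0.0671 0.0015] turn -0.006
   (0.6117, -0.2275, 0.073, 1.75) off [0.     0.0669 0.0735] turn -0.006
```

View pics/side12.png

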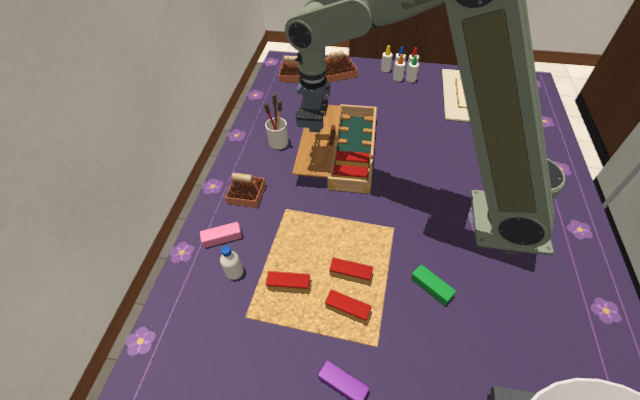

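The side view shows two tins in the box (350,165) and three flat on the mat. The gripper is clear of the brush pot at 277,133. Next I'll shut the lid.

Request:
{"op": "jog_arm", "data": {
  "increments": [
    {"hand": -1, "offset": [0, 0.035, 0], "turn": -0.006},
    {"hand": -1, "offset": [0, 0.067, 0], "turn": -0.006},
    {"hand": -1, "offset": [0, 0.067, 0], "turn": -0.006},
    {"hand": -1, "offset": [0, 0.067, 0.03], "turn": -0.006},
    {"hand": -1, "offset": [0, 0.067, 0.055], "turn": -0.006},
    {"hand": -1, "offset": [0, 0.067, 0.0733], "turn": -0.006},
    {"hand": -1, "offset": [0, 0.067, 0.0733], "turn": -0.006},
    {"hand": -1, "offset": [0, 0.067, 0.0733], "turn": -0.006}
  ]
}}

```text
time: 27.65
eef_pos: [0.6119, -0.2201, 0.0726]
eef_rot: [-0.0, 1.0, 0.019, -0.001]
force: [-0.9, 0.2, 0.0]
gripper_width: 0.006
gripper_force: 0.0
```

```bash
python3 - <<'E'
from h import *
g((.4668,-.2315,.073,1.75))
E
```

```text
t 27.65 p [ 0.6119 -0.2201  0.0726] yaw 2.14 F [-0.9   0.17  0.04] w 0.5 gf 0.0 q5 1.17 tilt -1.0
   (0.4668, -0.2315, 0.073, 1.75) off [-1.454e-01  6.000e-03 -1.000e-04] turn 0.007
```

Request:
{"op": "jog_arm", "data": {
  "increments": [
    {"hand": -1, "offset": [-0.012, 0.008, 0], "turn": 0.007},
    {"hand": -1, "offset": [-0.024, 0.007, 0], "turn": 0.007},
    {"hand": -1, "offset": [-0.036, 0.006, 0], "turn": 0.007},
    {"hand": -1, "offset": [-0.05, 0.006, 0], "turn": 0.007},
    {"hand": -1, "offset": [-0.064, 0.006, 0], "turn": 0.007},
    {"hand": -1, "offset": [-0.078, 0.006, 0], "turn": 0.007},
    {"hand": -1, "offset": [-0.092, 0.006, 0], "turn": 0.007},
    {"hand": -1, "offset": [-0.104, 0.006, 0], "turn": 0.007},
    {"hand": -1, "offset": [-0.115, 0.006, 0], "turn": 0.007},
    {"hand": -1, "offset": [-0.123, 0.006, 0], "turn": 0.007},
    {"hand": -1, "offset": [-0.13, 0.006, 0], "turn": 0.007},
    {"hand": -1, "offset": [-0.135, 0.006, 0], "turn": 0.007}
  ]
}}

```text
time: 28.65
eef_pos: [0.4773, -0.2326, 0.0742]
eef_rot: [0.001, 1.0, 0.015, 0.001]
force: [2.4, -0.0, 1.2]
gripper_width: 0.003
gripper_force: 1.1
```

Request:
{"op": "jog_arm", "data": {
  "increments": [
    {"hand": -1, "offset": [-0.003, 0, 0], "turn": 0},
    {"hand": -1, "offset": [-0.006, 0, 0], "turn": 0},
    {"hand": -1, "offset": [-0.008, 0, 0], "turn": 0},
    {"hand": -1, "offset": [-0.01, 0, 0], "turn": 0}
  ]
}}

```text
time: 28.98
eef_pos: [0.4697, -0.2327, 0.0736]
eef_rot: [0.0, 1.0, 0.014, 0.003]
force: [10.5, 1.5, -3.8]
gripper_width: 0.007
gripper_force: 5.3
```

Request:
{"op": "jog_arm", "data": {
  "increments": [
    {"hand": -1, "offset": [-0.001, 0, 0], "turn": 0},
    {"hand": -1, "offset": [-0.002, 0, 0], "turn": 0},
    {"hand": -1, "offset": [-0.003, 0, 0], "turn": 0},
    {"hand": -1, "offset": [-0.003, 0, 0], "turn": 0}
  ]
}}

```text
time: 29.32
eef_pos: [0.4697, -0.2327, 0.0738]
eef_rot: [0.001, 1.0, 0.014, 0.006]
force: [14.2, 3.6, -5.2]
gripper_width: 0.003
gripper_force: 6.9
```

Request:
{"op": "jog_arm", "data": {
  "increments": [
    {"hand": -1, "offset": [0.015, 0, 0], "turn": 0},
    {"hand": -1, "offset": [0.03, 0, 0], "turn": 0},
    {"hand": -1, "offset": [0.03, 0, -0.04], "turn": 0},
    {"hand": -1, "offset": [0.03, 0, -0.08], "turn": 0},
    {"hand": -1, "offset": [0.0, 0.1, -0.12], "turn": 0},
    {"hand": -1, "offset": [-0.15, 0.2, -0.15], "turn": 0},
    {"hand": -1, "offset": [-0.2, 0.25, -0.15], "turn": 0},
    {"hand": -1, "offset": [-0.2, 0.25, -0.15], "turn": 0},
    {"hand": -1, "offset": [-0.2, 0.25, -0.15], "turn": 0},
    {"hand": -1, "offset": [-0.2, 0.25, -0.15], "turn": 0},
    {"hand": -1, "offset": [-0.2, 0.25, -0.15], "turn": 0},
    {"hand": -1, "offset": [-0.2, 0.25, -0.15], "turn": 0}
  ]
}}

```text
time: 30.32
eef_pos: [0.2823, -0.4755, 0.2198]
eef_rot: [-0.001, 1.0, 0.015, -0.001]
force: [1.4, -0.2, -0.0]
gripper_width: 0.009
gripper_force: 0.0
```

```bash
python3 - <<'E'
from h import *
im,d=cams.capture("top"); P=cloud("top",d)
q=P[160:270,345:525].reshape(-1,3)
for lo,hi in((.045,.063),(.07,.085)):
    m=q[(q[:,2]>lo)&(q[:,2]<hi)]; print(cv2.minAreaRect(m[:,:2].astype(np.float32)))
print(*tins(im),sep="\n"); g()
cv2.imwrite("pics/crop13.png",cv2.resize(im[60:290,170:530],None,fx=2.2,fy=2.2,interpolation=cv2.INTER_CUBIC))
E
```

```text
((0.49042943120002747, -0.2318027913570404), (0.13436421751976013, 0.37778180837631226), 1.8400686979293823)
((0.44527992606163025, -0.23220807313919067), (0.014063823968172073, 0.0796404778957367), 2.1775074005126953)
(0.4389, 0.3472, -14.9, 0.108, 0.038)
(0.4434, 0.2471, -6.0, 0.108, 0.038)
(0.5996, 0.3037, 3.9, 0.108, 0.038)
t 30.37 p [ 0.2777 -0.4817  0.2211] yaw 1.47 F [-3.57 -4.63  1.65] w 0.4 gf 0.0 q5 0.48 tilt -1.0
```

View pics/crop13.png

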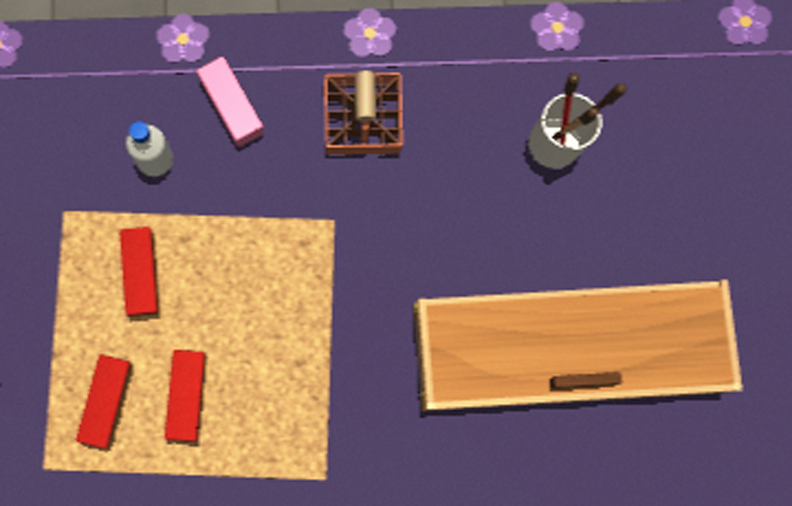

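The lid is fully home: the top outline measures 134 mm and the handle is at box x = -45 mm. Three tins lie flat on the mat and the bystanders are where they were.

Request:
{"op": "jog_arm", "data": {
  "increments": [
    {"hand": -1, "offset": [0, 0, 0], "turn": 0},
    {"hand": -1, "offset": [0, 0, 0], "turn": 0},
    {"hand": -1, "offset": [0, 0, 0], "turn": 0},
    {"hand": -1, "offset": [0, 0, 0], "turn": 0}
  ]
}}

```text
time: 30.7
eef_pos: [0.2854, -0.4739, 0.2196]
eef_rot: [-0.001, 1.0, 0.016, -0.0]
force: [0.9, 0.3, 0.1]
gripper_width: 0.006
gripper_force: 0.0
```

```bash
python3 -c "
from h import *
print(order.job_done())"
```

```text
the job is handed in; nothing more can be done
None
```

Job handed in at about 31 s: two tins (about 3.7 and 3.9 N, within the band that counts either way) lie in pockets 5 and 4, the three lighter ones (about 2.6, 1.0 and 2.1 N) stay flat on the mat, the lid is fully home, and the stamp, bottle and brush pot were not touched.

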